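# Unhitch the sanding arm and hold it raised

### The arm

A 6-joint arm with a two-finger parallel gripper is mounted at the origin on the work surface. World frame = base frame: x ahead of the robot, y to its left, z up, the work surface at z = 0. Lengths are in m, angles in rad, forces in N, time in s.
With the tool pointing down it reaches from about 0.275 to 0.775 m from the base axis. Payload 14.6 kg.
Tool frame: the origin (TCP) lies between the finger pads; the fingertips stand 11 mm ahead of it and the grasp point (between the pads) lies 8 mm behind it; z points along the fingers, x is the direction in which the jaws open and shut, and the axes are right-handed (so a half turn about z gives the same grasp; the last joint's range is limited). The gripper opens to 85 mm and grips with 20 to 120 N. Pads are 22 mm wide; open, the fingers measure 114 mm over their backs; the gripper's body (76 mm by 85 mm) begins 54 mm behind the grasp point. The pads swing forward as they close: fully open they stand 13 mm farther back than shut.
Start: joints at [-1.327, 0.263, -0.048, 1.259, 0, 1.415], TCP at [0.204, -0.484, 0.242] pointing down, gripper open.
Joint ranges: [-2.65, 2.65], [-0.89, 1.7], [-1.18, 1.37], [-2.13, 2.11], [-1.35, 1.29], [-3.14, 3.14]. Speed limits (rad/s): [1.89, 1.89, 2.57, 2.79, 3.14, 3.14].

### API

Orientations are given as a rotation vector (axis times angle).
In Python, from plant import manip, jaws, get_image, camera_params, job, boxes_of, place_of gives the robot as it stands. Calls block until the motion is done:
- manip.move_to(position, orientation): joint-space move of the TCP to a pose.
- manip.move_l(position, attitude=None, speed=0.15, max_force=None): straight line of the TCP; attitude=None keeps the orientation; speed is the mean speed in m/s. With max_force (N) it stops when the force on the tool has changed by that much, and returns True; else False.
- manip.move_joints(angles): joint-space move.
- jaws.gripper_to(opening, grasp_force=None): finger opening in m; grasp_force is the grip in N (None keeps the last); returns when the fingers have stopped.
- manip.sleep(seconds).
- manip.ik(position, orientation): joint angles nearest the present ones, or None.
- manip.get_obs(): the state.
- get_image(name): name is "scene" or "top" or "wrist"; returns the picture (384x512x3 uint8, blue, green, red); there is no depth.
- camera_params(name): a dict with "fovy" (degrees; the focal length in pixels is half the picture's height over the tangent of half this angle, whatever the lens; pixels are square), "cx", "cy" (the principal point, pixels), "extrinsics" (4x4, takes a point from world to camera coordinates). Camera axes: x right, y down, z forward; pixel columns grow to the right and rows downward; lengths in m; the calibration is good to about 2 mm. A picture is of the moment at which its call begins: read the wrist's pose just before it. camera_params takes no time and is no camera call; for the wrist camera it gives the pose at the moment of the call.
A pose or a line that the arm cannot do raises manip.MotionError and nothing moves.
- job.hand_in(): hands the job in, once; it reports no verdict.
Trained networks look in the newest picture that a camera, given by its name, has taken for a name from the list of things; names that differ only in an ending like _2 or _b are one class to them, and where a whole thing is asked for, a point or a joint stands for the part that bears it (a point fixed in the world has none). Each returns a list of dicts, best first, with "p" (0 to 1); they miss things now and then, are a little off and sometimes report something else, mostly with a low value. They report only what shows in the picture. A call takes as long as a camera call. They do not tell look-alikes from the thing itself.
- boxes_of(camera, query): "at" ([column, row] in pixels, amid what is visible of it).
- place_of(camera, query): "at" ([column, row] in pixels: a listed point, or the origin of a listed thing).
The state is a dict: "time_s": time; "joint_positions": joint angles; "qd": joint speeds; "joint_torque": joint torques, N m; "eef_pos": TCP position; "ee_rot": TCP orientation; "wrist_force": force on the tool from outside, world axes, zero at the start; "moment": the same for the moment, N m; "finger_gap": finger opening in m.
Only numpy, scipy, OpenCV 4.12 (cv2) and the standard library are available. Lean on these libraries where they do the work, as an engineer would, in place of code of your own. Each camera call takes 0.05 s, during which the arm holds its last target. There are 200 camera calls.

### The job

Slide the grip of the sander's speed controller all the way to its off end, marked red. Then pull the red latch on the coupler of the sanding arm sideways against its spring, lift the coupler off its ball until it is about 10 cm above where it sat, and finish holding it still up there in the gripper, with the speed still off. Leave the other things on the bench where they are.

Things in the scene. Friction and masses are not known exactly. Their poses are not given: they have to be found in the camera images.
- speed (a joint): Position of the speed controller's slide grip along its track, in m: 0 = off (the end with red marks), 0.12 = full speed (the end with a green lamp). End stops at both ends; it stays where it is left; about 2 N friction.
- speed_box: Grey speed controller, a flat box 90 x 190 x 30 mm fixed to the bench. Origin: centre of its underside. The track runs along its y axis on top; off lies toward its -y, the grip's centre being 60 mm from the box's centre at either end.
- speed_grip (a point): Point in the middle of the black slide grip, a block 28 mm wide across the track (box x), 18 mm along it (y) and 40 mm tall, with a white line. It stands on the box top, from 30 to 70 mm above the bench; this point is 54 mm above the bench. Its axes are the box's.
- beam: Grey sanding arm (the tongue), hinged to a green bed fixed to the bench; coupler and latch at its far end. Motor on top 160 mm from the hinge, 72 mm across, 161 mm above the bench. About 0.8 kg in all; falls back if let go. Origin: on the hinge axis, 85 mm above the bench. It runs from there along its own -y, level when hitched; hinge axis = its x, level. Swings up by up to 0.9 rad.
- coupler (a point): Point in the coupler (grey housing 60 x 60 mm) at the arm's free end, 310 mm from the hinge along the arm's -y: the centre of the fixed 40 mm ball when hitched, 85 mm above the bench. Axes as the arm's. While hitched, the latch's jaw under the ball keeps the arm down.
- latch (a joint): How far the latch is pulled, in m: 0 = shut (sprung there), 0.022 = against its stop. The jaw clears the ball from about 0.011; pull 0.015 or more to lift freely. The spring pulls back with about 4 N at rest and 10 N at full travel; let go, it snaps shut.
- latch_grip (a point): Grip point of the red latch fin, an upright blade on the coupler, 14 mm thick along the arm's x, 28 mm along its y; free from 121 to 171 mm above the bench when hitched, over a red plate. This point: 151 mm above the bench, 66 mm above the coupler point. Axes as the arm's. Pull it along its -x (level, across the arm, toward the robot's side). The arm may be lifted by the fin.
- wax_tin: Bystander: round brass tin, 68 mm across, 45 mm tall. Origin: centre of its underside.
- brush: Bystander: bench brush lying on the bench. Origin: under its middle.
- screwdriver: Bystander: screwdriver lying on the bench. Origin: under its middle.
- offcut: Bystander: wood block 90 x 50 x 32 mm. Origin: centre of its underside.
- bowl: Bystander: turned dark wooden bowl, 130 mm across, 55 mm tall. Origin: centre of its underside.
- spindle: Bystander: small turned wooden spindle standing upright, 44 mm across, 100 mm tall. Origin: centre of its underside.
Things that resemble listed ones, but are neither listed nor needed, are in the scene too. What is meant by the speed_box is not blue or orange, and is the larger of those in its own colour.

How it is judged:
On the way, in this order (a step that is already met when the one before it is completed fails the run):
1. the speed grip is slid to the off end, the arm still hitched (value of joint speed below 0.007 m and height (world z) of coupler below 0.097 m), for 0.2 s.
2. the latch is pulled sideways clear of the ball while the coupler still sits on it (value of joint latch above 0.011 m and height (world z) of coupler below 0.097 m), for 0.05 s.
3. the coupler is lifted well clear of the ball (height (world z) of coupler above 0.155 m), for 0.2 s.
At the end, for the whole second after the job is handed in: Speed grip within 7 mm of its off end; coupler point 155 to 215 mm above the bench (70 to 130 mm above where it sat), held there by the fingers (contact over 1 N on the arm or its latch) and still (under 0.06 rad/s) (value of joint speed below 0.007 m and height (world z) of coupler between 0.155 and 0.215 m and contact force between the fingers and beam above 1 N and angular speed of beam below 0.06 rad/s); the arm keeps its last pose, push and grip.
It fails at once if a bystander (tin, brush, screwdriver, offcut, bowl, spindle) was shifted by more than 25 mm (distance of any of wax_tin, brush, screwdriver, offcut, bowl, spindle from where it was at the start of the episode above 0.025 m).
It also fails if it takes over 42 s, if anything falls off the work surface, if the arm or the gripper's body presses on something with over 40 N, if the wrist force passes 120 N, or if a joint passes its speed limit or range.

## Working session

There is one attempt and no reset: what is moved stays moved. The work goes in short steps, each a Python script; the robot and the scene stay as the last script left them, time stands still between calls to the robot, and variables do not carry over. Pictures are saved under pics/ and viewed, about 8 in all and at most 12, crops included, and the job is handed in when it is done.

```bash
ls; mkdir -p pics
cat > h.py <<'E'
import numpy as np, cv2
from plant import manip, jaws, get_image, camera_params, job, boxes_of, place_of
def K(c):
    p=camera_params(c); f=192/np.tan(np.radians(p["fovy"])/2)
    return np.array([[f,0,p["cx"]],[0,f,p["cy"]],[0,0,1]]), np.array(p["extrinsics"])
def P(c):
    k,E=K(c); return k@E[:3]
def onz(c,px,z,Pm=None):
    M=P(c) if Pm is None else Pm
    H=np.c_[M[:,0],M[:,1],M[:,2]*z+M[:,3]]; s=np.linalg.solve(H,[px[0],px[1],1]); return s[:2]/s[2]
def tri(Ps,pxs):
    A=[]
    for M,u in zip(Ps,pxs): A+= [u[0]*M[2]-M[0],u[1]*M[2]-M[1]]
    v=np.linalg.svd(np.array(A))[2][-1]; return v[:3]/v[3]
def proj(M,X):
    s=M@np.r_[X,1]; return s[:2]/s[2]
E
python3 - <<'E'
from h import *
np.set_printoptions(precision=3,suppress=True)
ims=[]
for c in ("scene","top"):
    im=get_image(c); cv2.imwrite(f"pics/{c}0.png",cv2.resize(im,(800,600)))
    k,E=K(c); print(c,k[0,0],k[:2,2],'pos',-E[:3,:3].T@E[:3,3],'fwd',E[2,:3])
    for q in ("speed_grip","speed_box","beam","coupler","latch_grip"):
        print(q,[(np.round(d["at"],1).tolist(),round(d["p"],2)) for d in place_of(c,q)[:4]])
print(manip.get_obs())
E
```

```text
pics
scene 423.1607386980975 [253.897 194.705] pos [1.264 0.828 1.076] fwd [-0.489 -0.589 -0.643]
speed_grip [([251.1, 184.9], 0.57), ([262.8, 158.8], 0.46), ([238.0, 167.6], 0.42)]
speed_box [([194.9, 147.7], 0.79), ([225.4, 175.4], 0.78), ([273.1, 165.7], 0.66), ([258.6, 200.7], 0.61)]
beam []
coupler [([283.8, 217.1], 0.95)]
latch_grip [([285.9, 202.7], 0.65), ([283.3, 218.9], 0.52)]
top 362.4419472381046 [259.315 187.093] pos [ 0.43  -0.063  1.358] fwd [ 0.084 -0.015 -0.996]
speed_grip [([329.5, 142.6], 0.62), ([315.3, 256.7], 0.53), ([277.4, 210.6], 0.5), ([416.2, 209.6], 0.41)]
speed_box [([322.5, 211.5], 0.97), ([271.0, 212.5], 0.97), ([305.9, 260.5], 0.94), ([389.3, 215.7], 0.82)]
beam [([125.3, 185.4], 0.94), ([112.3, 225.5], 0.46)]
coupler [([212.6, 197.2], 0.92), ([313.7, 213.5], 0.71)]
latch_grip [([213.1, 192.3], 0.64)]
{'time_s': 0.6, 'joint_positions': array([-1.327,  0.263, -0.048,  1.259, -0.   ,  1.415]), 'qd': array([-0.   ,  0.001, -0.001, -0.002,  0.001,  0.   ]), 'joint_torque': array([ -0.002, -63.719,  38.468,   0.001,  -0.   ,  -0.   ]), 'eef_pos': array([ 0.204, -0.484,  0.242]), 'ee_rot': array([ 2.617, -1.737, -0.   ]), 'wrist_force': array([-0.58 , -0.546,  0.201]), 'moment': array([ 0.007,  0.022, -0.021]), 'finger_gap': 0.08537742372647925}
```

View pics/top0.png

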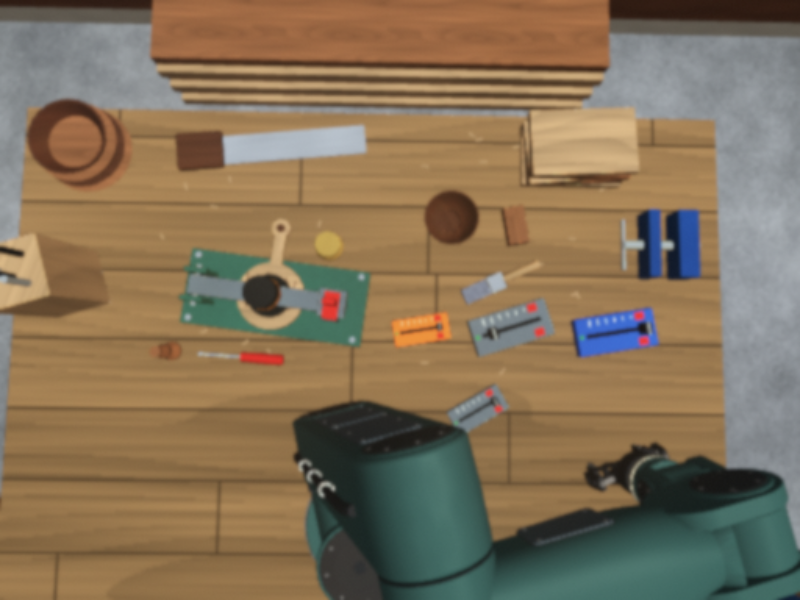

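View pics/scene0.png

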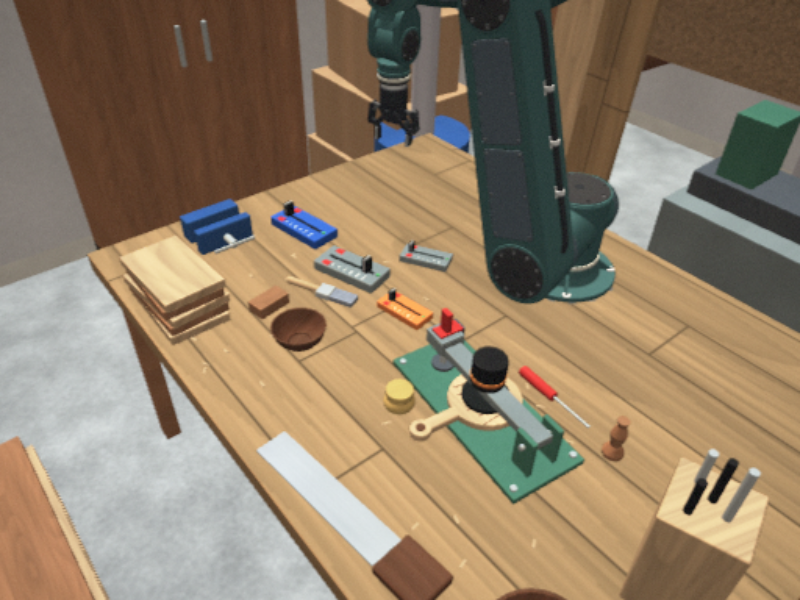

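Top view: the larger grey controller is at (511,327) of 800x600. Its red end is on the right and its grip is at the left, green end, at about (490,333). The latch is at (331,305). The scene view agrees, with the grip at (367,265) and the latch at (446,322).

Run:
```python
from h import *
np.set_printoptions(precision=3,suppress=True)
S,T=P("scene"),P("top")
def rep(n,s,t):
    X=tri([S,T],[s,t]); print(n,X,'res',proj(S,X)-s,proj(T,X)-t); return X
b=rep('box',[225.4,175.4],[322.5,211.5])
g=rep('grip',[238.0,167.6],[313.7,213.])
l=rep('latch',[285.9,202.7],[213.1,192.3])
c=rep('coup',[283.8,217.1],[212.6,197.2])
print('box z0',onz('scene',[225.4,175.4],0),onz('top',[322.5,211.5],0),'beam',onz('top',[125.3,185.4],.085),'coup',onz('top',[212.6,197.2],.085),'latch',onz('top',[213.1,192.3],.151),onz('scene',[285.9,202.7],.151))
# box track direction: red ends / green in top image
r=onz('top',np.array([540,320])*.64,.03); gr=onz('top',np.array([481,337])*.64,.03); print('track',r,gr)
# go over the grip, tool down, jaw axis along box x
d=(r-gr); a=np.arctan2(d[1],d[0]); print('off dir deg',np.degrees(a))
from scipy.spatial.transform import Rotation as R
```

```text
box [ 0.459 -0.325 -0.001] res [0.855 0.122] [ 0.868 -0.986]
grip [ 0.443 -0.273  0.064] res [-1.295 -0.185] [-1.354  1.468]
latch [0.508 0.077 0.152] res [-1.352 -0.067] [-1.301  1.294]
coup [0.502 0.079 0.085] res [0.94  0.031] [ 0.87  -0.899]
box z0 [ 0.462 -0.327] [ 0.456 -0.321] beam [0.536 0.388] coup [0.499 0.082] latch [0.512 0.073] [0.503 0.079]
track [ 0.481 -0.401] [ 0.439 -0.262]
off dir deg -73.32966378387233
```

```bash
cat >> h.py <<'E'
from scipy.spatial.transform import Rotation as R
def down(yaw,tilt=0):  # jaw axis at yaw (rad); tilt about that jaw axis
    c,s=np.cos(yaw),np.sin(yaw)
    r=R.from_matrix(np.array([[c,s,0],[s,-c,0],[0,0,-1]]))
    return (R.from_rotvec(tilt*np.array([c,s,0]))*r).as_rotvec()
E
python3 - <<'E'
from h import *
np.set_printoptions(precision=3,suppress=True)
for y in (16.7,196.7,-163.3): print(y,manip.ik([.443,-.273,.2],down(np.radians(y))))
for y in (-6.3,173.7): print(y,manip.ik([.508,.077,.25],down(np.radians(y))))
manip.move_to([.43,-.29,.24],down(np.radians(16.7)))
A=P("wrist"); im=get_image("wrist"); cv2.imwrite("pics/w1.png",im)
for q in ("speed_grip","speed_box"): print(q,[(np.round(d["at"],1).tolist(),round(d["p"],2)) for d in place_of("wrist",q)[:4]])
k,E=K("wrist"); print('cam',-E[:3,:3].T@E[:3,3],E[2,:3]); np.save("A.npy",A); print(proj(A,[.443,-.273,.054]),manip.get_obs()["time_s"])
E
```

```text
16.7 [-0.709  0.272 -0.152  1.147  0.     0.57 ]
196.7 [-0.709  0.272 -0.152  1.147  0.    -2.571]
-163.3 [-0.709  0.272 -0.152  1.147  0.    -2.571]
-6.3 [-0.008  0.242 -0.057  1.272 -0.     1.672]
173.7 [-0.008  0.242 -0.057  1.272  0.    -1.469]
speed_grip [([268.1, 169.4], 0.81), ([314.5, 55.0], 0.76), ([126.4, 133.3], 0.61)]
speed_box [([209.2, 342.6], 0.91), ([320.3, 18.2], 0.85), ([130.6, 89.7], 0.76), ([265.3, 196.7], 0.75)]
cam [ 0.408 -0.219  0.372] [ 0.084 -0.286 -0.955]
[270.164 156.546] 1.8917
```

View pics/w1.png

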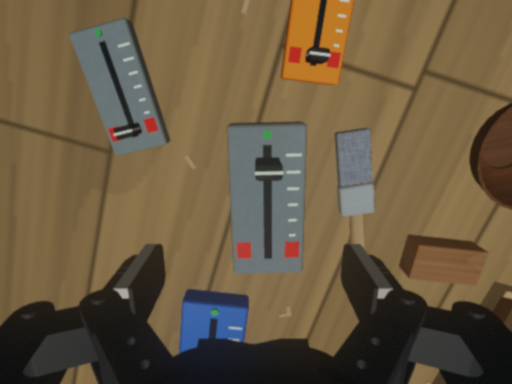

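Wrist view: the larger grey box is in the middle, with its green lamp at (267,133), red marks at (244,250) and (292,250), and the grip at (268,169). The track runs almost vertically in the image, so the yaw is right. I'll take a second wrist view from another place.

Run:
```python
from h import *
np.set_printoptions(precision=3,suppress=True)
A=np.load("A.npy"); pa=[268.1,169.4]
g=onz("wrist",pa,.054,A); print('one view',g)
ax=[onz("wrist",p,.03,A) for p in ((267.5,123),(269,272))]; d=ax[1]-ax[0]; print('axis deg',np.degrees(np.arctan2(d[1],d[0])),ax,'mid',sum(ax)/2,np.linalg.norm(d))
manip.move_l([g[0]+.02,g[1]-.02,.15],speed=.2)
B=P("wrist"); im=get_image("wrist"); cv2.imwrite("pics/w2.png",im)
r=place_of("wrist","speed_grip"); print([(np.round(d["at"],1).tolist(),round(d["p"],2)) for d in r[:4]], 'expect',proj(B,np.r_[g,.054]))
for d in r[:3]:
    X=tri([A,B],[pa,d["at"]]); print(X,proj(A,X)-pa,proj(B,X)-d["at"])
```

```text
one view [ 0.445 -0.287]
axis deg -72.00508628856906 [array([ 0.432, -0.242]), array([ 0.49 , -0.421])] mid [ 0.461 -0.332] 0.1879909904622437
[([40.1, 114.9], 0.69)] expect [236.237 163.611]
[ 0.422 -0.244  0.25 ] [ 0.374 -1.57 ] [-1.47   6.138]
```

View pics/w2.png

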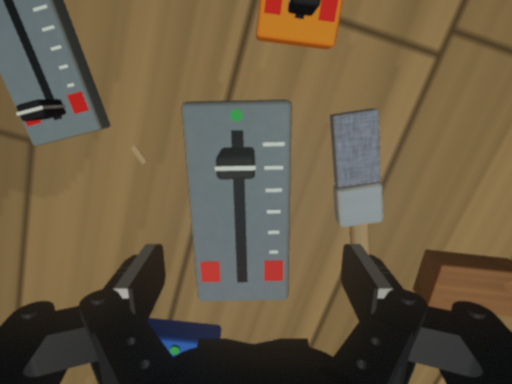

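The grip shows at (236,164), within 1 px of the prediction, so its position and height are confirmed. Next I grasp it and slide.

Run:
```python
from h import *
np.set_printoptions(precision=3,suppress=True)
g=np.array([.445,-.287]); a=np.radians(-72); d=np.array([np.cos(a),np.sin(a)]); o=down(np.radians(18))
jaws.gripper_to(.055,30)
manip.move_l([*g,.12],o,speed=.2)
print(manip.move_l([*g,.053],speed=.1,max_force=10))
jaws.gripper_to(0.0,30); ob=manip.get_obs(); print(ob["finger_gap"],ob["wrist_force"])
print(manip.move_l([*(g+d*.125),.053],speed=.06,max_force=14))
ob=manip.get_obs(); print(ob["eef_pos"],ob["wrist_force"],(ob["eef_pos"][:2]-g)@d,ob["finger_gap"],ob["time_s"])
jaws.gripper_to(.06); p=manip.get_obs()["eef_pos"]
manip.move_l([p[0],p[1],.15],speed=.2); manip.move_l([*(p[:2]-d*.03),.2],speed=.2)
cv2.imwrite("pics/w3.png",get_image("wrist")); print(manip.get_obs()["time_s"])
```

```text
False
0.027339504655684216 [2.517 1.66  6.76 ]
True
[ 0.479 -0.392  0.054] [-0.531  4.283  7.72 ] 0.1107955640947718 0.027017066697362382 6.2167
7.7583
```

View pics/w3.png

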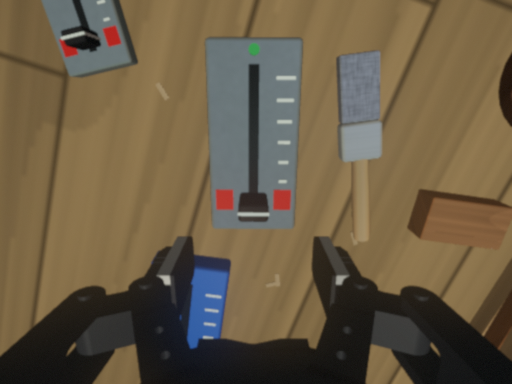

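The grip now sits between the red marks at (254,207), with the whole slot free behind it. It stopped on the end stop after 111 mm. Next is the latch.

Run:
```python
from h import *
np.set_printoptions(precision=3,suppress=True)
p=manip.get_obs()["eef_pos"]; manip.move_l([p[0],p[1],.3],speed=.25)
o=down(np.radians(-6.3)); Ps=[];D=[]
for i,t in enumerate(([.508,.04,.30],[.508,.085,.25])):
    manip.move_to(t,o) if i==0 else manip.move_l(t,speed=.2)
    Ps.append(P("wrist")); im=get_image("wrist"); cv2.imwrite(f"pics/l{i}.png",im); np.save(f"L{i}.npy",Ps[-1])
    for q in ("latch_grip","coupler","beam"):
        r=place_of("wrist",q); print(i,q,[(np.round(d["at"],1).tolist(),round(d["p"],2)) for d in r[:3]]); D.append(r[0]["at"] if r else None)
    print('expect',proj(Ps[-1],[.507,.077,.151]))
for j in (0,1,2):
    if D[j] is not None and D[j+3] is not None:
        X=tri(Ps,[D[j],D[j+3]]); print(j,X,proj(Ps[0],X)-D[j],proj(Ps[1],X)-D[j+3])
for i in (0,1):
  for j,z in enumerate((.151,.085,.085)):
    if D[3*i+j] is not None: print(i,j,onz("wrist",D[3*i+j],z,Ps[i]))
print(manip.get_obs()["time_s"])
cv2.imwrite("pics/l01.png",np.hstack([cv2.resize(cv2.imread(f"pics/l{i}.png"),(400,300)) for i in (0,1)]))
```

```text
0 latch_grip [([245.4, 132.6], 0.56)]
0 coupler []
0 beam []
expect [247.351 138.174]
1 latch_grip [([253.5, 196.4], 0.7)]
1 coupler []
1 beam []
expect [252.765 202.576]
0 [0.507 0.082 0.152] [ 1.276 -0.168] [-1.45  0.19]
0 0 [0.506 0.082]
1 0 [0.508 0.082]
10.6917
```

View pics/l01.png

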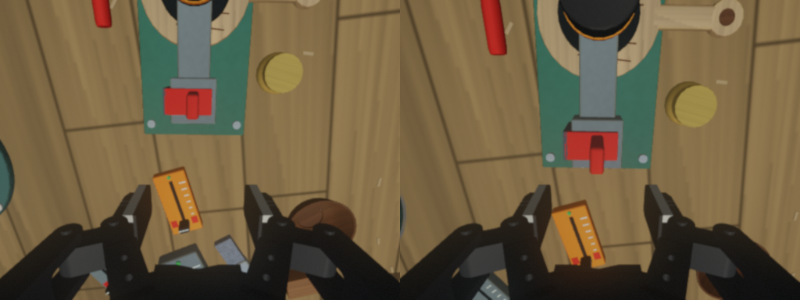

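The latch point is at (0.507, 0.082, 0.152), triangulated and in line with the picture, where the fin is centred above the coupler. I'll grasp and pull it.

```bash
cat >> h.py <<'E'
YAW=np.radians(-6.3); AX=np.array([np.cos(YAW),np.sin(YAW),0]); AY=np.array([-AX[1],AX[0],0])
def arc(p0,th,hinge):
    r=R.from_rotvec(-th*AX); return hinge+r.apply(p0-hinge), down(YAW,-th)
E
python3 - <<'E'
from h import *
np.set_printoptions(precision=3,suppress=True)
g=np.array([.507,.082,.143]); H=np.array([.507,.082,.085])+.31*AY
p,o=arc(g-.018*AX,.33,H); print(p,manip.ik(p,o))
jaws.gripper_to(.05,60)
manip.move_l([g[0],g[1],.2],down(YAW),speed=.2)
print(manip.move_l(g,speed=.08,max_force=10))
f0=manip.get_obs()["wrist_force"]
jaws.gripper_to(0.0,60); ob=manip.get_obs(); print(ob["finger_gap"],f0,ob["wrist_force"])
print(manip.move_l(ob["eef_pos"]-.018*AX,speed=.03,max_force=25))
manip.sleep(.2); ob2=manip.get_obs(); print(ob2["eef_pos"]-ob["eef_pos"],ob2["wrist_force"],ob2["finger_gap"],ob2["time_s"])
cv2.imwrite("pics/p1.png",get_image("wrist"))
E
```

```text
[0.493 0.119 0.24 ] [ 0.242  0.329 -0.     1.359 -0.309  1.941]
False
0.013427943833315205 [0.072 0.097 0.317] [-2.326 -0.643  4.734]
False
[-0.017  0.002  0.   ] [ 8.421  1.466 -5.615] 0.013555827817978514 13.575
```

View pics/p1.png

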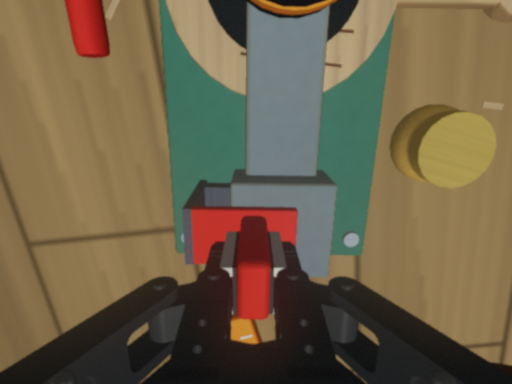

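The fin is held between the pads, and the red plate has shifted left at (245,235). The 8.4 N pull matches the spring at about 17 mm. Now I lift along the hinge arc.

Run:
```python
from h import *
np.set_printoptions(precision=3,suppress=True)
H=np.array([.507,.082,.085])+.31*AY; g=manip.get_obs()["eef_pos"]
for th in np.linspace(0,.335,7)[1:]:
    p,o=arc(g,th,H); s=manip.move_l(p,o,speed=.06,max_force=40); ob=manip.get_obs(); print(round(th,3),s,ob["eef_pos"],ob["wrist_force"],ob["finger_gap"])
    if s: break
manip.sleep(.5); ob=manip.get_obs(); print(ob["eef_pos"],ob["wrist_force"],ob["qd"],ob["time_s"])
for c in ("wrist","scene","top"): cv2.imwrite(f"pics/f_{c}.png",get_image(c))
cv2.imwrite("pics/f.png",np.hstack([cv2.resize(cv2.imread(f"pics/f_{c}.png"),(400,300)) for c in ("wrist","scene")]))
S=P("scene")
for c in ("scene","wrist"):
  for q in ("coupler","latch_grip","speed_grip"): print(c,q,[(np.round(d["at"],1).tolist(),round(d["p"],2)) for d in place_of(c,q)[:3]])
print('expected coupler',proj(S,arc(np.array([.507,.082,.085]),.335,H)[0]),'hitched',proj(S,[.507,.082,.085]))
```

```text
0.056 False [0.492 0.088 0.161] [ 8.252 -1.096 -4.607] 0.013172662377106755
0.112 False [0.492 0.092 0.178] [ 8.718 -1.9   -5.622] 0.012902336081249447
0.168 False [0.493 0.098 0.195] [ 8.562 -2.439 -4.577] 0.013407506113805586
0.223 False [0.493 0.105 0.211] [ 8.721 -2.376 -4.759] 0.013328605175990299
0.279 False [0.494 0.112 0.227] [ 8.925 -2.24  -4.265] 0.013475570678845371
0.335 False [0.495 0.12  0.242] [ 8.346 -3.405 -4.092] 0.013476525263690635
[0.495 0.12  0.242] [ 7.636 -1.91  -4.393] [-0.001  0.001 -0.001 -0.001  0.001 -0.001] 16.7833
scene coupler [([287.6, 200.2], 0.58)]
scene latch_grip []
scene speed_grip [([187.5, 131.8], 0.62), ([251.4, 186.5], 0.59), ([216.5, 157.8], 0.51)]
wrist coupler []
wrist latch_grip [([252.8, 267.2], 0.87)]
wrist speed_grip []
expected coupler [289.483 198.27 ] hitched [284.373 218.123]
```

View pics/f.png

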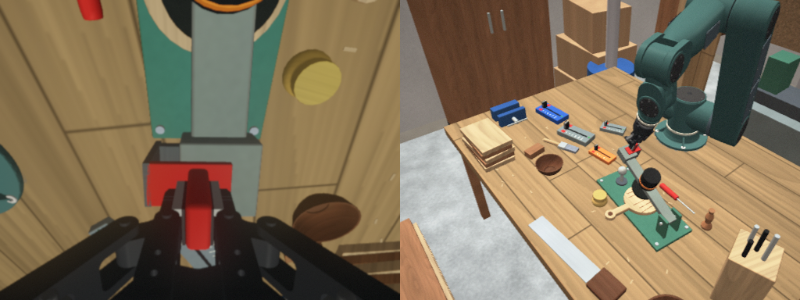

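The arm is raised, with the ball bare below it at about (622,178) in the right-hand picture. The coupler is within 3 px of its expected place, at z of about 0.187. The speed grip is at its red end, at (563,128), and the bystanders look unmoved.

```bash
python3 -c "
from h import *
job.hand_in()"
```

```text
the job is handed in; nothing more can be done
```

I slid the larger grey controller's grip to its red off end, pulled the latch, and lifted the coupler. I then handed the job in with the fin still held in the gripper. No verdict was reported.

- **Speed:** the grip moved about 111 mm until it met the end stop. A close-up right after the slide and the last scene picture both show it at the red end.
- **Latch:** I pulled the fin about 17 mm while the coupler still sat on its ball. The spring pushed back with about 8.4 N, which fits that travel.
- **Lift:** I raised the arm 0.335 rad about its hinge, which puts the coupler at about 0.187 m by calculation, roughly 10 cm up. The network's scene detection lay within 3 px of that, and the ball was bare below it.
- **Hold:** the fingers were shut on the fin at 13.5 mm, the joints were still, and the clock stood at about 17 s.

**Missed detections:** the networks did not find the fin in the last scene picture or the coupler in the wrist pictures. The final height therefore rests on the arm's position and that one scene detection. I checked the bystanders only by eye in the last picture, and they looked unmoved. No other check failed.

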